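# Fix a pipe saddle bracket to a support rail with a wing thumbscrew

## Task

In this refrigeration workshop, mount the pipe saddle bracket (the one with the notched top and the large hole) on the aluminium support rail: lay it flat along the rail, wholly on its top, with its hole over the rail's hole. Then put the wing-headed thumbscrew down through both holes until its flange rests flat on the bracket, and let go; it slides in freely and needs no turning.

Things in the scene. Friction and masses are not known exactly. Their poses are not given: they have to be found in the camera images.
- bracket: Loose steel bracket, 0.35 kg, x roughly along world x. Foot plate 150x56x8 mm (in mm: x -123..27, y -28..28, z 0..8) with a 28 mm hole; origin: hole centre, underside; z up. Upright web to grip: x -84..-40, y -6..6 (12 thick), z 8..54, its top notched (x -72..-52, down to z 36). Mass centre x -51. The spare bracket, no notch, 10 mm hole, is not wanted.
- rail: Fixed aluminium rail, an upside-down channel on the table: 190 x 80 mm, flat top at z 70 mm, 10 thick, with one 28 mm through hole, open below. Origin: on the table under the hole's centre; z up, x along the rail. Top spans x -155..35, y -40..40 (mm): the bracket fits wholly on it, hole over hole, when their x axes point the same way.
- thumbscrew: Loose screw, flat black wing head, 0.12 kg. Origin: on its axis at the flange's underside; z up. In mm: shank 12 thick to z -38, tapering to 5 at z -50; flange 48 wide, z 0..4; wing to grip: 46 long in x, 12 thick in y, z 4..38. Starts upright in a hole of a wooden stand 60 mm high, flange on its top; 80 mm away a round-knob screw, not wanted.

How it is judged:
By the outcome, as a careful person would: the job done as asked, in the order asked, and still so for the second after the job is handed in, with the robot touching nothing.
It also fails if it takes over 64 s, if anything falls off the work surface, if the arm or the gripper's body presses on something with over 40 N, if the wrist force passes 120 N, or if a joint passes its speed limit or range.

## Robot

A 6-joint arm with a two-finger parallel gripper is mounted at the origin on the work surface. World frame = base frame: x ahead of the robot, y to its left, z up, the work surface at z = 0. Lengths are in m, angles in rad, forces in N, time in s.
With the tool pointing down it reaches from about 0.35 to 0.775 m from the base axis. Payload 5.5 kg.
Tool frame: the origin (TCP) lies between the finger pads; the fingertips stand 11 mm ahead of it and the grasp point (between the pads) lies 8 mm behind it (tips_ahead is the distance from the TCP to the fingertips, in m); z points along the fingers, y is the line along which they close (so a half turn about z gives the same grasp; the last joint's range is limited). The gripper opens to 85 mm and grips with 20 to 120 N. Pads are 22 mm wide; open, the fingers measure 114 mm over their backs; the gripper's body (76 mm by 85 mm) begins 54 mm behind the grasp point. The pads swing forward as they close: fully open they stand 13 mm farther back than shut.
Start: joints at [1.151, 0.313, 0.046, 1.304, 0, 1.431], TCP at [0.159, 0.553, 0.216] pointing down, gripper open.
Joint ranges: [-2.76, 2.76], [-0.86, 1.69], [-1.03, 1.26], [-2.2, 2.34], [-1.47, 1.5], [-3.14, 3.14]. Speed limits (rad/s): [2.57, 2.57, 3.14, 3.14, 3.14, 3.14].

## Interface

Orientations are given as a unit quaternion [w, x, y, z].
In Python, from workcell import * gives the robot as it stands. The module is installed in compiled form; this text tells all that it offers.
- The arm moves only by the tool jog_arm, never from a script. Its argument "moves" is a list of rows, each an object with "fingers": the closure, from 0 (fully open) to 1 (shut); "slide": the shift along the tool's x, y, z in mm, a list of three; "angular": the turn, a rotation vector about the tool's x, y, z in degrees, a list of three. A call has 1 to 10 rows; each row is the pose to reach, as a shift and turn from the pose commanded when the call began, along the tool's axes at that moment; what a row does not reach only later rows make up. A row lasts 1/12 s, in which the tool goes at most 41.7 mm and 7.16 degrees, less where a joint would pass 70% of its speed; a pose out of reach is approached as far as the arm can. A call with a gripper value outside its range is refused whole. The fingers move at their own pace and stop on an object; "squeeze" is the grip in N (left out, the last holds). Time passes only in rows, so rows that repeat a pose let the fingers close. It gives the time, the measured TCP pose, the force, the opening and the grip force at its end, in the units of the state.
- get_state(): the state, without advancing time (a new reading comes with each control period).
- read_camera(name): name is "side" or "top"; returns a dict with "color" (420x560x3 uint8, red, green, blue), "fovy" (degrees; the focal length in pixels is half the picture's height over the tangent of half this angle, whatever the lens; pixels are square), "cx", "cy" (the principal point, pixels), "world_from_camera" (4x4, takes a point from camera to world coordinates). Camera axes: x right, y down, z forward; pixel columns grow to the right and rows downward; lengths in m; the calibration is good to about 2 mm. A picture is of the moment at which its call begins. There is no depth.
- hand_in(): hands the job in; it is judged then, once.
Trained networks look in a picture, given as the dict that the camera call returned (one of the last four; its "shot" number tells which), for a name from the list of things; names that differ only in an ending like _2 or _b are one class to them, and where a whole thing is asked for, a point or a joint stands for the part that bears it (a point fixed in the world has none). Each returns a list of dicts, best first, with "p" (0 to 1); they miss things now and then, are a little off and sometimes report something else, mostly with a low value. They report only what shows in the picture. A call takes as long as a camera call.
- look_for(target, picture): "point" ([column, row] in pixels, amid what is visible of it).
- tip_of(target, picture): "point" ([column, row] in pixels: a listed point, or the origin of a listed thing).
The state is a dict: "clock": time; "joint_pos": joint angles; "qvel": joint speeds; "tau": joint torques, N m; "tcp_pos": TCP position; "orientation": TCP orientation; "wrist_force": force on the tool from outside, world axes, zero at the start; "ft_torque": the same for the moment, N m; "finger_gap": finger opening in m; "grip_force": force on a finger pad.
Only numpy, scipy, OpenCV 4.12 (cv2) and the standard library are available. Lean on these libraries where they do the work, as an engineer would, in place of code of your own. Each camera call takes 0.05 s, during which the arm holds its last target. There are 200 camera calls.

## Working session

There is one attempt and no reset: what is moved stays moved. The work goes in short steps, Python scripts to look and compute and a tool call to move; the robot and the scene stay as the last step left them, time stands still between calls to the robot, and variables do not carry over. Pictures are saved under pics/ and viewed, at most 11 in all, crops included, and the job is handed in when it is done.

Besides the shell and the picture viewer there is one more tool, called after "Call:" as name(argument=value, ...) on one line, values as JSON. jog_arm: Moves the arm, as the interface text tells. Its arguments: {"type":"object","properties":{"moves":{"type":"array","items":{"type":"object","properties":{"fingers":{"type":"number"},"slide":{"type":"array","items":{"type":"number"}},"angular":{"type":"array","items":{"type":"number"}}}}},"squeeze":{"type":"number"}},"required":["moves"]}

```bash
mkdir -p pics
cat > h.py <<'E'
from workcell import *
import numpy as np, cv2
from scipy.spatial.transform import Rotation as R
def K(p):
    f=p["color"].shape[0]/2/np.tan(np.radians(p["fovy"])/2); return f,p["cx"],p["cy"]
def ray(p,pt):
    f,cx,cy=K(p); T=np.array(p["world_from_camera"])
    return T[:3,3],T[:3,:3]@np.array([(pt[0]-cx)/f,(pt[1]-cy)/f,1])
def onz(p,pt,z):
    o,d=ray(p,pt); return o+d*(z-o[2])/d[2]
def proj(p,X):
    f,cx,cy=K(p); T=np.array(p["world_from_camera"]); c=(np.atleast_2d(X)-T[:3,3])@T[:3,:3]
    return np.c_[f*c[:,0]/c[:,2]+cx,f*c[:,1]/c[:,2]+cy]
def tri(a,pa,b,pb):
    A=0;B=0
    for p,q in((a,pa),(b,pb)):
        o,d=ray(p,q); d=d/np.linalg.norm(d); M=np.eye(3)-np.outer(d,d); A=A+M;B=B+M@o
    return np.linalg.solve(A,B)
def save(p,n,s=None):
    im=cv2.cvtColor(p["color"],cv2.COLOR_RGB2BGR)
    if s is not None: im=im[s[1]:s[3],s[0]:s[2]]; im=cv2.resize(im,None,fx=min(800/im.shape[1],600/im.shape[0]),fy=min(800/im.shape[1],600/im.shape[0]),interpolation=cv2.INTER_CUBIC)
    cv2.imwrite("pics/"+n,im)
def totool(s,tgt):  # world point -> slide mm
    w,x,y,z=s["orientation"]; return R.from_quat([x,y,z,w]).inv().apply(np.array(tgt)-s["tcp_pos"])*1000
E
python3 - <<'E'
from h import *
np.set_printoptions(precision=4,suppress=True)
P={n:read_camera(n) for n in("side","top")}
for n,p in P.items():
    save(p,n+"0.png"); print(n,p["fovy"],p["cx"],p["cy"],np.array(p["world_from_camera"]))
    for t in("bracket","rail","thumbscrew"):
        print(n,t,[(np.round(d["point"],1),round(d["p"],2)) for d in look_for(t,p)],"tip",[(np.round(d["point"],1),round(d["p"],2)) for d in tip_of(t,p)])
s=get_state();print(s)
E
```

```text
side 42.25685478959795 271.23338341381987 210.326623045088 [[ 0.9948 -0.0799  0.0627  0.5008]
 [-0.1016 -0.7758  0.6227 -0.6304]
 [-0.0011 -0.6259 -0.7799  0.8904]
 [ 0.      0.      0.      1.    ]]
side bracket [(array([231.9, 122.1]), 0.73), (array([267.7, 234.2]), 0.69), (array([259.5, 153.3]), 0.68)] tip [(array([254.6, 120.4]), 0.7)]
side rail [(array([268.4, 232.8]), 0.66)] tip [(array([296.5, 240.5]), 0.61)]
side thumbscrew [(array([261.3, 153.3]), 0.69)] tip [(array([257.7, 156. ]), 0.75)]
top 52.588757046065226 278.7707514099808 202.67731645447824 [[-0.0113 -0.9724  0.2329  0.3769]
 [-0.9999  0.0107 -0.0039  0.0351]
 [ 0.0013 -0.2329 -0.9725  0.98  ]
 [ 0.      0.      0.      1.    ]]
top bracket [(array([137.7, 250. ]), 0.7)] tip [(array([137.6, 229. ]), 0.95)]
top rail [(array([295.1, 220.3]), 0.93)] tip [(array([293.4, 198.2]), 0.8)]
top thumbscrew [] tip [(array([211.4, 221.9]), 0.94)]
{'clock': 0.7, 'joint_pos': array([1.1514, 0.3132, 0.0461, 1.3036, 0.    , 1.4312]), 'qvel': array([-0.0014, -0.0003, -0.0003,  0.0016, -0.0012, -0.0001]), 'tau': array([ -0.0004, -48.0289,  29.8747,  -0.0001,  -0.0001,   0.    ]), 'tcp_pos': array([0.1588, 0.5527, 0.2157]), 'orientation': array([0.    , 0.1394, 0.9902, 0.0001]), 'wrist_force': array([-0.0031, -0.4412, -0.837 ]), 'ft_torque': array([-0.0102, -0.0185,  0.0354]), 'grip_force': 0.0, 'finger_gap': 0.0855923216686576}
```

View pics/side0.png

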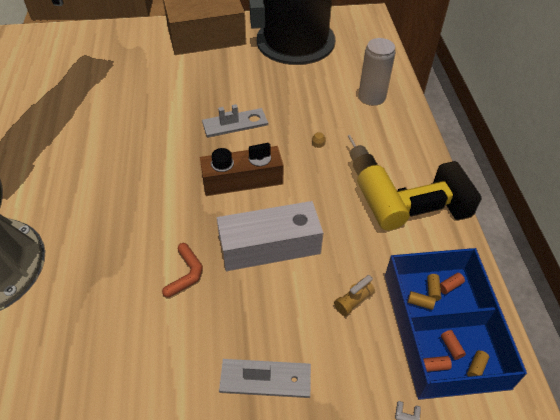

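View pics/top0.png

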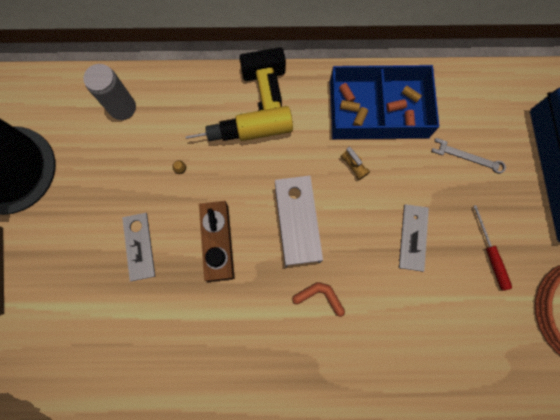

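Side: bracket at (235,120) with its hole at (255,118), wing screw at (260,152), rail hole at (300,220). Top: bracket hole (136,226), wing screw (213,218), rail hole (294,192). The lower bracket in the side view is the unwanted spare. Next I rectify the images onto the planes of each part.

```bash
cat >> h.py <<'E'
def rect(p,z,x0,y0,n=240,mm=1.0): # ortho: col->-y? use col=x, row=-y ; centre x0,y0
    h=n/2*mm/1000
    W=np.array([[x0-h,y0+h,z],[x0+h,y0+h,z],[x0+h,y0-h,z],[x0-h,y0-h,z]])
    H=cv2.getPerspectiveTransform(proj(p,W).astype(np.float32),np.float32([[0,0],[n,0],[n,n],[0,n]]))
    return cv2.warpPerspective(cv2.cvtColor(p["color"],cv2.COLOR_RGB2BGR),H,(n,n),flags=cv2.INTER_CUBIC)
E
python3 - <<'E'
from h import *
np.set_printoptions(precision=4,suppress=True)
P={n:read_camera(n) for n in("side","top")}
c={}
for t,z in(("bracket",.008),("rail",.07),("thumbscrew",.098)):
    tp={"bracket":(137,240),"rail":(296,220),"thumbscrew":(213,218)}[t]
    c[t]=onz(P["top"],tp,z); print(t,c[t])
hp={"bracket":((255,118),(136,226)),"rail":((300,220),(294,192)),"thumbscrew":((260,152),(213,218))}
for t,(a,b) in hp.items(): print(t,"tri",tri(P["side"],a,P["top"],b))
rows=[]
for n in P:
    rows.append(np.hstack([rect(P[n],z,*c[t][:2],n=260 if 1 else 0) for t,z in(("bracket",.008),("rail",.07),("thumbscrew",.098))]))
im=np.vstack(rows)
for i in range(0,780,20): cv2.line(im,(i,0),(i,4),(0,0,255),1)
for j in range(0,520,20): cv2.line(im,(0,j),(4,j),(0,0,255),1)
cv2.imwrite("pics/r1.png",im)
E
```

```text
bracket [0.525  0.3586 0.008 ]
rail [ 0.5556 -0.0056  0.07  ]
thumbscrew [0.5564 0.1711 0.098 ]
bracket tri [0.5602 0.3645 0.0051]
rail tri [ 0.6194 -0.0026  0.0675]
thumbscrew tri [0.5591 0.1735 0.0815]
```

View pics/r1.png

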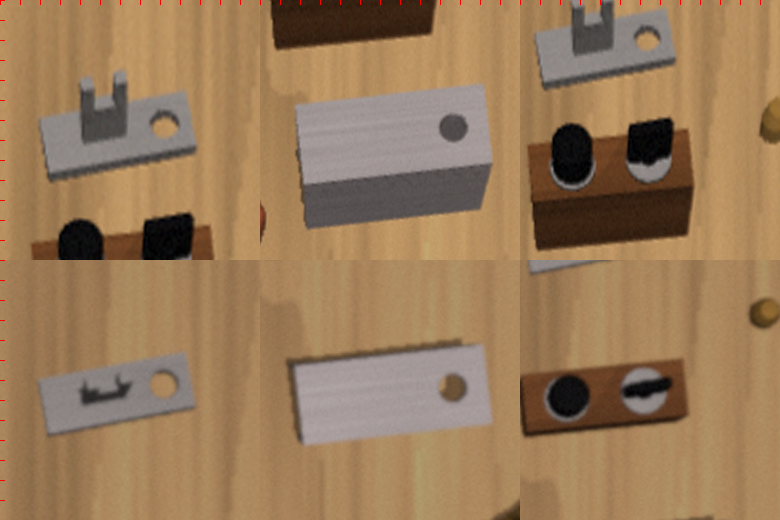

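Rectified views show all three parts clearly, and side and top agree within about 2 mm. Rail corners are near (35,104), (225,86), (231,164), (42,184) in the rail tile. Bracket corners are near (39,119), (186,93), (195,148), (47,174) in the bracket tile. Next I refine these.

```bash
cat >> h.py <<'E'
def rigid(model,pts): # -> x,y,yaw,res
    m=model.mean(0);q=pts.mean(0);a=model-m;b=pts-q
    th=np.arctan2((a[:,0]*b[:,1]-a[:,1]*b[:,0]).sum(),(a*b).sum()); c,s=np.cos(th),np.sin(th);Rm=np.array([[c,-s],[s,c]])
    t=q-Rm@m; return t,th,np.linalg.norm(pts-(model@Rm.T+t),axis=1)
def corners(p,z,x0,y0,guess,win=6):
    g=cv2.cvtColor(rect(p,z,x0,y0,n=520,mm=.5),cv2.COLOR_BGR2GRAY)
    c=cv2.cornerSubPix(g,np.float32(guess).reshape(-1,1,2)*2,(win*2,win*2),(-1,-1),(3,100,.01)).reshape(-1,2)/2
    return np.c_[x0+(c[:,0]-130)/1000,y0-(c[:,1]-130)/1000]
E
python3 - <<'E'
from h import *
np.set_printoptions(precision=4,suppress=True)
P={n:read_camera(n) for n in("side","top")}
def rc(a,b,c,d): return np.array([[a,d],[b,d],[b,c],[a,c]])/1000
for n in P:
  print(n,"rail",*rigid(rc(-155,35,-40,40),corners(P[n],.07,.5556,-.0056,[(35,104),(225,86),(231.5,163),(42.5,184)])))
  print(n,"br",*rigid(rc(-123,27,-28,28),corners(P[n],.008,.525,.3586,[(39.5,119.5),(186.5,93),(195,147.5),(47.5,174)],4)))
  # flange: bright low-sat at z=.064 ; wing: dark at z .098
  im=rect(P[n],.064,.5564,.1711,n=520,mm=.5); hsv=cv2.cvtColor(im,cv2.COLOR_BGR2HSV)
  m=((hsv[...,1]<70)&(hsv[...,2]>110)).astype(np.uint8)
  k=cv2.connectedComponentsWithStats(m)
  for i in range(1,k[0]):
    x,y,w,h,a=k[2][i]
    if a>500: print(n,"flange bbox(mm)",np.array([x,y,w,h])/2,"ctr",.5564+((x+w/2)/2-130)/1000,.1711-((y+h/2)/2-130)/1000)
  im=rect(P[n],.098,.5564,.1711,n=520,mm=.5); m=(im.max(2)<45).astype(np.uint8); k=cv2.connectedComponentsWithStats(m)
  for i in range(1,k[0]):
    if k[2][i][4]>400:
      c=cv2.minAreaRect(np.argwhere(k[1]==i)[:,::-1].astype(np.float32)); print(n,"dark",.5564+(c[0][0]/2-130)/1000,.1711-(c[0][1]/2-130)/1000,np.array(c[1])/2,c[2])
E
```

```text
side rail [ 0.6185 -0.0039] 0.10407699092156536 [0.002  0.0018 0.002  0.0025]
side br [0.56   0.3647] 0.17339331114454307 [0.0029 0.0013 0.0016 0.0024]
side flange bbox(mm) [ 12.   0. 147.  45.] ctr 0.5119 0.2786
side flange bbox(mm) [109.5 123.   45.   26.5] ctr 0.5584 0.16485
side dark 0.5559000000000001 0.1596 [45. 45.] 90.0
side dark 0.47764999618530274 0.14735 [59.5 39.5] 90.0
top rail [ 0.618  -0.0025] 0.12093863734016276 [0.0025 0.0022 0.0018 0.0021]
top br [0.5593 0.3646] 0.17339972687931893 [0.0022 0.0013 0.0017 0.0022]
top flange bbox(mm) [108.  101.5  39.   17.5] ctr 0.5539000000000001 0.19085
top flange bbox(mm) [109.5 127.5  44.5  22. ] ctr 0.55815 0.1626
top dark 0.4745188545227051 0.165292626953125 [37.5788 41.2919] 39.80556869506836
top dark 0.553380857849121 0.17258428344726562 [14.6935 48.535 ] 77.19573211669922
```

```bash
cat >> h.py <<'E'
def go(x,y,z,yaw): # tool down, tool y axis at angle yaw+90deg (world) or half turn; prints slide,turn
    s=get_state(); w,a,b,c=s["orientation"]; Rc=R.from_quat([a,b,c,w])
    best=None
    for k in(0,np.pi):
        ty=np.array([-np.sin(yaw+k),np.cos(yaw+k),0]); tz=np.array([0,0,-1]); Rt=R.from_matrix(np.c_[np.cross(ty,tz),ty,tz])
        rv=(Rc.inv()*Rt).as_rotvec(degrees=True)
        if best is None or np.linalg.norm(rv)<np.linalg.norm(best): best=rv
    print("slide",np.round(totool(s,[x,y,z]),1),"ang",np.round(best,2),"t",s["clock"],"j",np.round(s["joint_pos"],2))
E
python3 -c "
from h import *
go(.5055,.3552,.12,.1733)"
```

```text
slide [-387.7  -94.1   95.7] ang [ 1.000e-02  1.000e-02 -2.596e+01] t 0.9 j [ 1.15  0.31  0.05  1.3  -0.    1.43]
```

Call:
jog_arm(moves=[{"slide": [-40, -10, 0], "angular": [0, 0, -3], "fingers": 0}, {"slide": [-80, -20, 5], "angular": [0, 0, -6], "fingers": 0}, {"slide": [-120, -30, 15], "angular": [0, 0, -9], "fingers": 0}, {"slide": [-160, -40, 30], "angular": [0, 0, -12], "fingers": 0}, {"slide": [-200, -50, 45], "angular": [0, 0, -15], "fingers": 0}, {"slide": [-240, -60, 60], "angular": [0, 0, -18], "fingers": 0}, {"slide": [-280, -70, 70], "angular": [0, 0, -21], "fingers": 0}, {"slide": [-320, -80, 80], "angular": [0, 0, -24], "fingers": 0}, {"slide": [-355, -88, 90], "angular": [0, 0, -26], "fingers": 0}, {"slide": [-387.7, -94.1, 95.7], "angular": [0, 0, -26], "fingers": 0}], squeeze=60)

```text
clock: 1.73
tcp_pos: [0.5068, 0.3533, 0.1188]
orientation: [-0.0, -0.087, 0.996, -0.0]
wrist_force: [1.1, 1.0, 0.9]
finger_gap: 0.0856
grip_force: 0.0
```

Call:
jog_arm(moves=[{"slide": [0, 0, 0]}, {"slide": [0, 0, 0]}, {"slide": [0, 0, 0]}])

```text
schema error: expected keys fingers, slide, angular
```

Run:
```python
from h import *
go(.5055,.3552,.023,.1733)
p=read_camera("side"); save(p,"s2.png",(150,40,350,190))
print(get_state()["tcp_pos"])
```

```text
slide [ 0.9  2.1 95.8] ang [-0.02 -0.05  0.08] t 1.7333 j [ 0.48  0.44 -0.01  1.12 -0.    0.3 ]
[0.51310647 0.35013277 0.11747755]
```

View pics/s2.png

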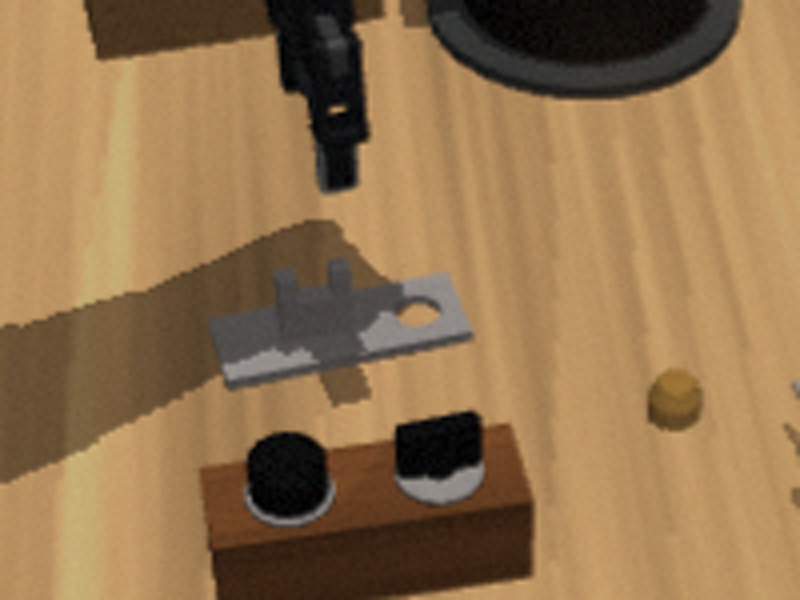

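The crop shows the gripper above and behind the web, with the bracket untouched (hole at crop (418,312)). I let the arm settle before descending.

Call:
jog_arm(moves=[{"slide": [0, 0, 0], "angular": [0, 0, 0], "fingers": 0}, {"slide": [0, 0, 0], "angular": [0, 0, 0], "fingers": 0}, {"slide": [0, 0, 0], "angular": [0, 0, 0], "fingers": 0}, {"slide": [0, 0, 0], "angular": [0, 0, 0], "fingers": 0}])

```text
clock: 2.12
tcp_pos: [0.5044, 0.356, 0.1204]
orientation: [0.0, -0.088, 0.996, 0.0]
wrist_force: [0.7, -0.0, 0.6]
finger_gap: 0.0855
grip_force: 0.0
```

Run:
```python
from h import *
go(.5055,.3552,.023,.1733)
s=get_state();print(s["tcp_pos"],s["qvel"])
p=read_camera("side"); print(proj(p,[s["tcp_pos"]]))
```

```text
slide [-0.9 -1.  97.4] ang [0.02 0.01 0.13] t 2.1167 j [ 0.48  0.44 -0.01  1.12  0.    0.31]
[0.50444869 0.35601423 0.12040652] [ 0.00647484 -0.00485828 -0.00043749 -0.00280216 -0.00046538 -0.00144676]
[[228.39598873  83.46712311]]
```

Call:
jog_arm(moves=[{"slide": [0, 0, 20], "angular": [0, 0, 0], "fingers": 0}, {"slide": [-0.5, -0.5, 40], "angular": [0, 0, 0], "fingers": 0}, {"slide": [-0.5, -0.5, 60], "angular": [0, 0, 0], "fingers": 0}, {"slide": [-0.5, -0.5, 75], "angular": [0, 0, 0], "fingers": 0}, {"slide": [-0.5, -0.5, 87], "angular": [0, 0, 0], "fingers": 0}, {"slide": [-0.5, -0.5, 94], "angular": [0, 0, 0], "fingers": 0}, {"slide": [-0.5, -0.5, 97], "angular": [0, 0, 0], "fingers": 0}, {"slide": [-0.5, -0.5, 97], "angular": [0, 0, 0], "fingers": 0.3}, {"slide": [-0.5, -0.5, 97], "angular": [0, 0, 0], "fingers": 0.5}, {"slide": [-0.5, -0.5, 97], "angular": [0, 0, 0], "fingers": 0.6}])

```text
clock: 3.0
tcp_pos: [0.5066, 0.3553, 0.0241]
orientation: [0.001, -0.087, 0.996, 0.0]
wrist_force: [-0.9, -0.5, 0.1]
finger_gap: 0.0515
grip_force: 0.0
```

Call:
jog_arm(moves=[{"slide": [0, 0, 0], "angular": [0, 0, 0], "fingers": 0.7}, {"slide": [0, 0, 0], "angular": [0, 0, 0], "fingers": 0.8}, {"slide": [0, 0, 0], "angular": [0, 0, 0], "fingers": 0.9}, {"slide": [0, 0, 0], "angular": [0, 0, 0], "fingers": 1}, {"slide": [0, 0, 0], "angular": [0, 0, 0], "fingers": 1}, {"slide": [0, 0, 0], "angular": [0, 0, 0], "fingers": 1}, {"slide": [0, 0, 0], "angular": [0, 0, 0], "fingers": 1}, {"slide": [0, 0, 0], "angular": [0, 0, 0], "fingers": 1}])

```text
clock: 3.67
tcp_pos: [0.5064, 0.355, 0.0234]
orientation: [0.0, -0.087, 0.996, 0.0]
wrist_force: [-0.2, 1.0, 4.3]
finger_gap: 0.0099
grip_force: 58.7
```

Run:
```python
from h import *
P={n:read_camera(n) for n in("side","top")}
save(P["side"],"s3.png",(150,40,350,190)); s=get_state(); print(s["tcp_pos"],s["orientation"])
```

```text
[0.50636828 0.35505448 0.023372  ] [ 4.27645651e-04 -8.69289830e-02  9.96214377e-01  2.91169160e-04]
```

View pics/s3.png

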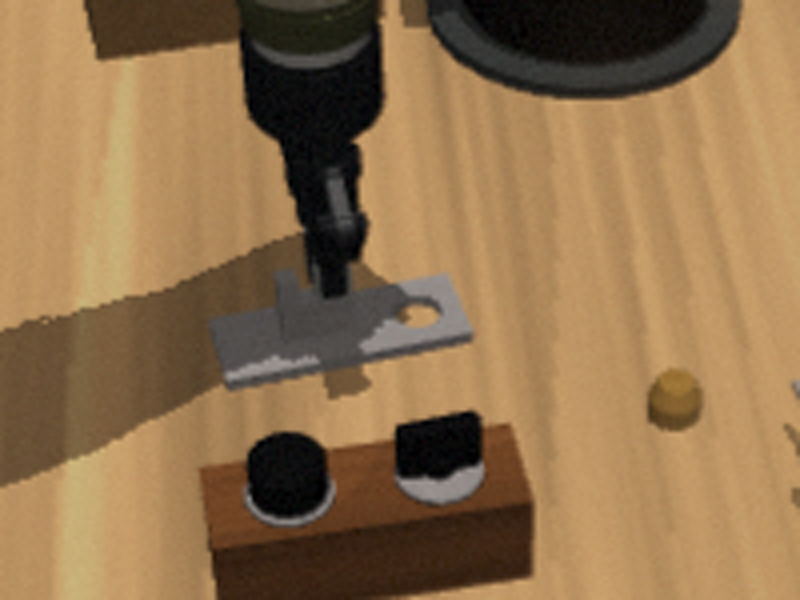

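The pads hold the web's right-hand prong and the bracket has not moved (hole at crop (418,312)). Lifting.

Call:
jog_arm(moves=[{"slide": [0, 0, -5], "angular": [0, 0, 0], "fingers": 1}, {"slide": [0, 0, -15], "angular": [0, 0, 0], "fingers": 1}, {"slide": [0, 0, -30], "angular": [0, 0, 0], "fingers": 1}, {"slide": [0, 0, -50], "angular": [0, 0, 0], "fingers": 1}, {"slide": [0, 0, -70], "angular": [0, 0, 0], "fingers": 1}, {"slide": [0, 0, -90], "angular": [0, 0, 0], "fingers": 1}, {"slide": [0, 0, -110], "angular": [0, 0, 0], "fingers": 1}, {"slide": [0, 0, -130], "angular": [0, 0, 0], "fingers": 1}, {"slide": [0, 0, -145], "angular": [0, 0, 0], "fingers": 1}, {"slide": [0, 0, -150], "angular": [0, 0, 0], "fingers": 1}], squeeze=80)

```text
clock: 4.6
tcp_pos: [0.5067, 0.355, 0.1756]
orientation: [0.001, -0.087, 0.996, 0.0]
wrist_force: [0.8, -0.4, -3.6]
finger_gap: 0.0092
grip_force: 78.2
```

Run:
```python
from h import *
th=.1125; x=.6183-.0541*np.cos(th); y=-.003-.0541*np.sin(th)
print(x,y); go(x,y,.173,th); go(x,y,.115,th); print(get_state()["wrist_force"])
```

```text
0.5645419906408801 -0.009073419938121607
slide [   6.1 -368.6    2.3] ang [0.05 0.15 3.52] t 4.6 j [ 0.48  0.41  0.09  1.25 -0.    0.31]
slide [   6.2 -368.6   60.3] ang [0.05 0.15 3.52] t 4.6 j [ 0.48  0.41  0.09  1.25 -0.    0.31]
[ 0.76107169 -0.35773005 -3.58814289]
```

Call:
jog_arm(moves=[{"slide": [0, -15, 0], "angular": [0, 0, 0], "fingers": 1}, {"slide": [1, -45, 0], "angular": [0, 0, 0.5], "fingers": 1}, {"slide": [2, -80, 0], "angular": [0, 0, 1], "fingers": 1}, {"slide": [3, -115, 0], "angular": [0, 0, 1.5], "fingers": 1}, {"slide": [3, -150, 0], "angular": [0, 0, 2], "fingers": 1}, {"slide": [4, -185, 0], "angular": [0, 0, 2.5], "fingers": 1}, {"slide": [5, -220, 0], "angular": [0, 0, 3], "fingers": 1}, {"slide": [6, -255, 0], "angular": [0, 0, 3.5], "fingers": 1}, {"slide": [6, -285, 0], "angular": [0, 0, 3.5], "fingers": 1}, {"slide": [6, -305, 0], "angular": [0, 0, 3.5], "fingers": 1}])

```text
clock: 5.43
tcp_pos: [0.5519, 0.0497, 0.1715]
orientation: [-0.001, -0.055, 0.998, -0.0]
wrist_force: [0.7, 0.6, -3.2]
finger_gap: 0.0092
grip_force: 78.4
```

Call:
jog_arm(moves=[{"slide": [0, -20, 0], "angular": [0, 0, 0], "fingers": 1}, {"slide": [0, -40, 0], "angular": [0, 0, 0], "fingers": 1}, {"slide": [0, -55, 15], "angular": [0, 0, 0], "fingers": 1}, {"slide": [0, -63, 30], "angular": [0, 0, 0], "fingers": 1}, {"slide": [0, -63, 45], "angular": [0, 0, 0], "fingers": 1}, {"slide": [0, -63, 55], "angular": [0, 0, 0], "fingers": 1}, {"slide": [0, -63, 60], "angular": [0, 0, 0], "fingers": 1}, {"slide": [0, -63, 60], "angular": [0, 0, 0], "fingers": 1}, {"slide": [0, -63, 60], "angular": [0, 0, 0], "fingers": 1}, {"slide": [0, -63, 60], "angular": [0, 0, 0], "fingers": 1}])

```text
clock: 6.27
tcp_pos: [0.5605, -0.009, 0.1136]
orientation: [0.001, -0.057, 0.998, -0.0]
wrist_force: [-0.2, -1.1, -3.8]
finger_gap: 0.0093
grip_force: 78.4
```

Run:
```python
from h import *
th=.1125; x=.6183-.0541*np.cos(th); y=-.003-.0541*np.sin(th)
go(x,y,.096,th); s=get_state(); print(s["tcp_pos"])
P={n:read_camera(n) for n in("side","top")}
ims=[]
for n,z,zz in(("side",.07,.1),("top",.07,.1)):
    ims.append(np.hstack([rect(P[n],z,.5556,-.0056,260),rect(P[n],s["tcp_pos"][2]-.015,.5556,-.0056,260)]))
im=np.vstack(ims); cv2.imwrite("pics/r4.png",cv2.resize(im,None,fx=1.15,fy=1.15,interpolation=cv2.INTER_CUBIC))
```

```text
slide [-4.  -0.5 17.6] ang [-0.01  0.07  0.06] t 6.2667 j [-0.16  0.33 -0.18  1.06  0.   -0.27]
[ 0.56052883 -0.00902982  0.11362809]
```

View pics/r4.png

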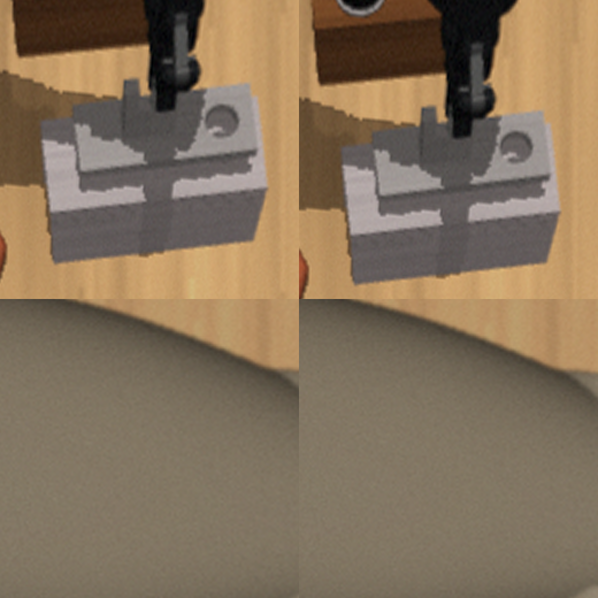

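The side view shows the bracket level, about 17 mm above the rail, hole toward the rail's hole end. The top view is blocked by the arm. I fit the plate outline in the side view.

Run:
```python
from h import *
np.set_printoptions(precision=4,suppress=True)
p=read_camera("side"); s=get_state(); print(s["tcp_pos"])
z=s["tcp_pos"][2]-.0154
# predicted bracket corners
th=.1125; t=s["tcp_pos"][:2]+.0541*np.array([np.cos(th),np.sin(th)]); print("pred hole",t)
m=np.array([[-123,28],[27,28],[27,-28],[-123,-28]])/1000; c,q=np.cos(th),np.sin(th)
W=m@np.array([[c,q],[-q,c]])+t
g=np.c_[130+(W[:,0]-.5556)*1000,130-(W[:,1]+.0056)*1000]
cc=corners(p,z,.5556,-.0056,g,5); print(W,cc); print(rigid(m[1:],cc[1:])); print(rigid(m[1:],W[1:]))
im=rect(p,z,.5556,-.0056,n=260); im=cv2.resize(im,None,fx=2.3,fy=2.3,interpolation=cv2.INTER_CUBIC)
cv2.polylines(im,[np.int32(g*2.3)],True,(0,0,255),1)
for a in cc: cv2.circle(im,(int((130+(a[0]-.5556)*1000)*2.3),int((130-(a[1]+.0056)*1000)*2.3)),4,(0,255,0),1)
ang=np.linspace(0,6.28,40); h=np.c_[t[0]+.014*np.cos(ang),t[1]+.014*np.sin(ang)]; cv2.polylines(im,[np.int32(np.c_[130+(h[:,0]-.5556)*1000,130-(h[:,1]+.0056)*1000]*2.3)],True,(0,0,255),1)
# rail outline
mr=np.array([[-155,40],[35,40],[35,-40],[-155,-40]])/1000; Wr=mr@np.array([[c,q],[-q,c]])+[.6183,-.003]
pr=proj(p,np.c_[Wr,np.full(4,.07)])
im2=cv2.cvtColor(p["color"],cv2.COLOR_RGB2BGR); im2=cv2.resize(im2,None,fx=4,fy=4,interpolation=cv2.INTER_CUBIC); cv2.polylines(im2,[np.int32(pr*4)],True,(0,0,255),1)
cr=im2[720:1120,820:1320]; cv2.imwrite("pics/r5.png",np.hstack([cv2.resize(im,(400,400)),cr[:, :400]]))
```

```text
[ 0.5607 -0.0091  0.1138]
pred hole [ 0.6144 -0.003 ]
[[ 0.4891  0.011 ]
 [ 0.6381  0.0278]
 [ 0.6444 -0.0278]
 [ 0.4953 -0.0446]] [[ 0.4887  0.0104]
 [ 0.638   0.0281]
 [ 0.6447 -0.0281]
 [ 0.4929 -0.0417]]
(array([ 0.6139, -0.0025]), np.float64(0.09168790692439695), array([0.0003, 0.0014, 0.0011]))
(array([ 0.6144, -0.003 ]), np.float64(0.1125), array([0., 0., 0.]))
```

View pics/r5.png

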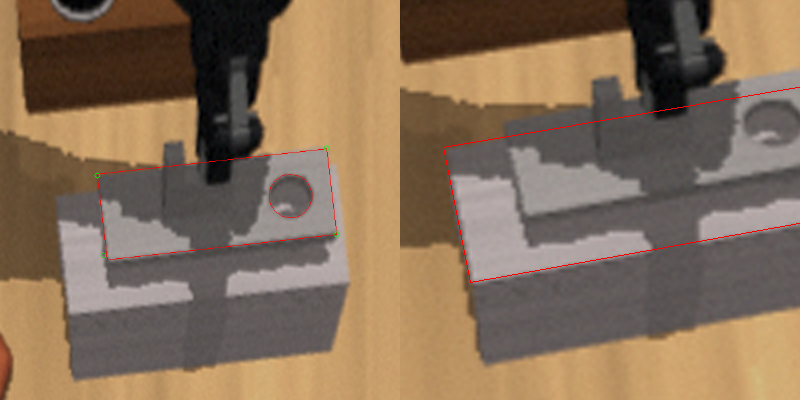

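The predicted plate, hole and rail outlines (red) all lie on the image edges. The hole needs about 4 mm more along x. Lowering.

Call:
jog_arm(moves=[{"slide": [-2, 0, 0], "angular": [0, 0, 0], "fingers": 1}, {"slide": [-4, -0.5, 5], "angular": [0, 0, 0], "fingers": 1}, {"slide": [-4, -0.5, 10], "angular": [0, 0, 0], "fingers": 1}, {"slide": [-4, -0.5, 14], "angular": [0, 0, 0], "fingers": 1}, {"slide": [-4, -0.5, 17], "angular": [0, 0, 0], "fingers": 1}, {"slide": [-4, -0.5, 19], "angular": [0, 0, 0], "fingers": 1}, {"slide": [-4, -0.5, 20], "angular": [0, 0, 0], "fingers": 1}, {"slide": [-4, -0.5, 20], "angular": [0, 0, 0], "fingers": 1}, {"slide": [-4, -0.5, 20], "angular": [0, 0, 0], "fingers": 1}])

```text
clock: 7.17
tcp_pos: [0.5637, -0.0091, 0.0934]
orientation: [-0.0, -0.056, 0.998, 0.0]
wrist_force: [-4.1, 1.0, 4.0]
finger_gap: 0.0091
grip_force: 79.3
```

Run:
```python
from h import *
s=get_state(); print(s["tcp_pos"],s["wrist_force"]); th=.1125; x=.6183-.0541*np.cos(th); y=-.003-.0541*np.sin(th); go(x,y,.0934,th)
```

```text
[ 0.56373274 -0.00910563  0.09344462] [-4.10226376  1.03437733  4.0343881 ]
slide [-0.8 -0.1  0. ] ang [ 0.02 -0.    0.03] t 7.1667 j [-0.16  0.36 -0.2   1.01  0.   -0.27]
```

Call:
jog_arm(moves=[{"slide": [-0.5, 0, 0], "angular": [0, 0, 0], "fingers": 0.85}, {"slide": [-0.5, 0, 0], "angular": [0, 0, 0], "fingers": 0.7}, {"slide": [-0.5, 0, 0], "angular": [0, 0, 0], "fingers": 0.5}, {"slide": [-0.5, 0, 0], "angular": [0, 0, 0], "fingers": 0.3}, {"slide": [-0.5, 0, 0], "angular": [0, 0, 0], "fingers": 0.2}, {"slide": [-0.5, 0, -10], "angular": [0, 0, 0], "fingers": 0.1}, {"slide": [-0.5, 0, -35], "angular": [0, 0, 0], "fingers": 0}, {"slide": [-0.5, 0, -65], "angular": [0, 0, 0], "fingers": 0}, {"slide": [-0.5, 0, -95], "angular": [0, 0, 0], "fingers": 0}, {"slide": [-0.5, 0, -110], "angular": [0, 0, 0], "fingers": 0}])

```text
clock: 8.0
tcp_pos: [0.566, -0.0095, 0.2075]
orientation: [0.003, -0.056, 0.998, -0.001]
wrist_force: [0.4, 0.1, 0.1]
finger_gap: 0.0851
grip_force: 0.0
```

Run:
```python
from h import *
np.set_printoptions(precision=4,suppress=True)
p=read_camera("side"); z=.078
s=get_state(); print(s["tcp_pos"])
m=np.array([[-123,28],[27,28],[27,-28],[-123,-28]])/1000
th=.1125; t=np.array([.6183,-.003]);c,q=np.cos(th),np.sin(th); W=m@np.array([[c,q],[-q,c]])+t
g=np.c_[130+(W[:,0]-.5556)*1000,130-(W[:,1]+.0056)*1000]
cc=corners(p,z,.5556,-.0056,g,5); print(cc-W); print(rigid(m,cc))
# wing top in side view: stand/wing pose
go(.557,.175,.2,.17)
```

```text
[ 0.5672 -0.0097  0.2096]
[[-0.      0.    ]
 [-0.0002  0.0005]
 [-0.0007 -0.0031]
 [-0.0009 -0.0048]]
(array([ 0.6178, -0.0047]), np.float64(0.11620345511695396), array([0.0022, 0.0021, 0.0015, 0.0027]))
slide [-10.6 184.7   9.3] ang [-0.15  0.49 -3.27] t 8.05 j [-0.16  0.29  0.    1.27  0.   -0.27]
```

```bash
cat > fit.py <<'E'
from h import *
from scipy.optimize import minimize
np.set_printoptions(precision=4,suppress=True)
def model(v):
    x,y,th=v; c,s=np.cos(th),np.sin(th)
    P=np.array([[a,b,z] for a in(-.023,.023) for b in(-.006,.006) for z in(.064,.098)])
    return np.c_[P[:,0]*c-P[:,1]*s+x,P[:,0]*s+P[:,1]*c+y,P[:,2]]
def run(P,start):
    S=8; D=[]
    for p in P:
        u=proj(p,[[start[0],start[1],.08]])[0].astype(int); r=26
        im=p["color"][u[1]-r:u[1]+r,u[0]-r:u[0]+r]
        g=cv2.resize(im.max(2),None,fx=S,fy=S,interpolation=cv2.INTER_CUBIC)
        m=(g<55).astype(np.uint8)
        k,l,st,cn=cv2.connectedComponentsWithStats(m); e=proj(p,[[start[0],start[1],.085]])[0]-u+r
        i=l[int(e[1]*S),int(e[0]*S)]; print("lab",i,st[i]); D.append((p,u-r,(l==i).astype(np.uint8)))
    def cost(v):
        t=0
        for p,o,m in D:
            q=(proj(p,model(v))-o+.5)*S; h=cv2.convexHull(q.astype(np.float32)); z=np.zeros_like(m)
            cv2.fillConvexPoly(z,np.int32(h*16),1,shift=4); t+=(z!=m).sum()/m.sum()
        return t
    b=min((minimize(cost,[start[0],start[1],a],method="Nelder-Mead",options=dict(initial_simplex=[[start[0],start[1],a],[start[0]+.004,start[1],a],[start[0],start[1]+.004,a],[start[0],start[1],a+.1]])) for a in(0,.15,.3)),key=lambda r:r.fun)
    print(b.x,b.fun)
E
python3 -c "
from fit import *
P=[read_camera(n) for n in('side','top')]
save(P[1],'t6.png')
for Q in(P,P[:1],P[1:]): run(Q,(.557,.175))"
```

```text
lab 1 [  127     0   289   416 68701]
lab 2 [ 173  126   73  182 8474]
[0.5577 0.1764 0.2907] 1.0713218627103496
lab 1 [  127     0   289   416 68701]
[0.5589 0.1786 0.3807] 0.7318525203417708
lab 2 [ 173  126   73  182 8474]
[0.556  0.1756 0.2721] 0.3116591928251121
```

Call:
jog_arm(moves=[{"slide": [0, 30, 0], "angular": [0, 0, 0], "fingers": 0}, {"slide": [0, 70, 0], "angular": [0, 0, 0], "fingers": 0}, {"slide": [0, 110, 0], "angular": [0, 0, 0], "fingers": 0}, {"slide": [0, 150, 0], "angular": [0, 0, 0], "fingers": 0}, {"slide": [0, 190, 0], "angular": [0, 0, 0], "fingers": 0}, {"slide": [0, 230, 0], "angular": [0, 0, 0], "fingers": 0}, {"slide": [0, 270, 0], "angular": [0, 0, 0], "fingers": 0}, {"slide": [0, 300, 0], "angular": [0, 0, 0], "fingers": 0}, {"slide": [0, 320, 0], "angular": [0, 0, 0], "fingers": 0}, {"slide": [0, 320, 0], "angular": [0, 0, 0], "fingers": 0}])

```text
clock: 8.98
tcp_pos: [0.5267, 0.3124, 0.201]
orientation: [-0.001, -0.059, 0.998, 0.0]
wrist_force: [-0.9, -1.0, -0.2]
finger_gap: 0.0854
grip_force: 0.0
```

```bash
python3 -c "
from fit import *
P=[read_camera(n) for n in('side','top')]
im=[]
for p in P:
    u=proj(p,[[.557,.175,.08]])[0].astype(int); im.append(cv2.resize(cv2.cvtColor(p['color'][u[1]-26:u[1]+26,u[0]-26:u[0]+26],cv2.COLOR_RGB2BGR),(390,390),interpolation=cv2.INTER_CUBIC))
cv2.imwrite('pics/w7.png',np.hstack(im))
for Q in(P,P[:1],P[1:]): run(Q,(.557,.175))
m=np.array([[-123,28],[27,28],[27,-28],[-123,-28]])/1000
th=.1125; t=np.array([.6183,-.003]);c,q=np.cos(th),np.sin(th); W=m@np.array([[c,q],[-q,c]])+t
g=np.c_[130+(W[:,0]-.5556)*1000,130-(W[:,1]+.0056)*1000]
for p in P: cc=corners(p,.078,.5556,-.0056,g,4); print(rigid(m,cc))
go(.557,.175,.18,.2)
"
```

```text
lab 1 [  125   145   175   132 18683]
lab 3 [ 173  126   73  182 8363]
[0.5556 0.1756 0.2862] 0.5469010907797796
lab 1 [  125   145   175   132 18683]
[ 0.5569  0.1766 -0.0318] 0.20462452496922337
lab 3 [ 173  126   73  182 8363]
[0.5547 0.1751 0.2824] 0.32775319861293795
(array([ 0.6173, -0.0031]), np.float64(0.12155617002716178), array([0.0021, 0.0008, 0.0008, 0.0022]))
(array([ 0.6163, -0.002 ]), np.float64(0.11783653372086034), array([0.0014, 0.0003, 0.0016, 0.0018]))
slide [ -14.  -136.5   21.5] ang [-0.06 -0.14 -4.88] t 9.0833 j [ 0.4   0.39  0.12  1.31 -0.    0.28]
```

View pics/w7.png

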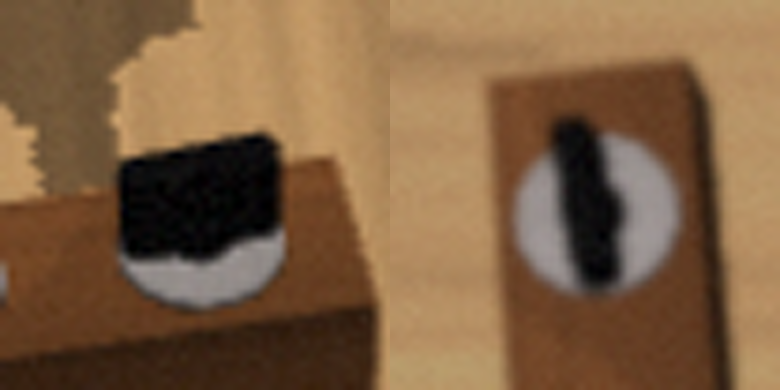

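The top crop shows the wing running from (571,120) to (603,285), so its yaw is about 11°, centred on the flange disc. I take the screw at about (0.5575, 0.1757) and move above it.

Call:
jog_arm(moves=[{"slide": [-3, -20, 0], "angular": [0, 0, -1], "fingers": 0}, {"slide": [-6, -50, 0], "angular": [0, 0, -2], "fingers": 0}, {"slide": [-9, -80, 5], "angular": [0, 0, -3], "fingers": 0}, {"slide": [-12, -110, 10], "angular": [0, 0, -4], "fingers": 0}, {"slide": [-14, -128, 16], "angular": [0, 0, -4.3], "fingers": 0}, {"slide": [-14, -136, 21], "angular": [0, 0, -4.3], "fingers": 0}, {"slide": [-14, -136, 21], "angular": [0, 0, -4.3], "fingers": 0}, {"slide": [-14, -136, 21], "angular": [0, 0, -4.3], "fingers": 0}, {"slide": [-14, -136, 21], "angular": [0, 0, -4.3], "fingers": 0}, {"slide": [-14, -136, 21], "angular": [0, 0, -4.3], "fingers": 0}])

```text
clock: 9.92
tcp_pos: [0.5576, 0.1761, 0.1823]
orientation: [0.0, -0.094, 0.996, 0.0]
wrist_force: [-0.5, 0.7, -0.1]
finger_gap: 0.0859
grip_force: 0.0
```

```bash
python3 -c "
from h import *
go(.5575,.1757,.081,.19); print(get_state()['tcp_pos'])"
```

```text
slide [  0.3  -0.4 101.3] ang [ 0.02  0.03 -0.05] t 9.9167 j [ 0.17  0.34  0.01  1.23  0.   -0.02]
[0.55763842 0.17613573 0.18225828]
```

Call:
jog_arm(moves=[{"slide": [0, 0, 20], "angular": [0, 0, 0], "fingers": 0}, {"slide": [0, 0, 45], "angular": [0, 0, 0], "fingers": 0}, {"slide": [0, 0, 70], "angular": [0, 0, 0], "fingers": 0}, {"slide": [0, 0, 88], "angular": [0, 0, 0], "fingers": 0}, {"slide": [0, 0, 97], "angular": [0, 0, 0], "fingers": 0}, {"slide": [0, 0, 101], "angular": [0, 0, 0], "fingers": 0}, {"slide": [0, 0, 101], "angular": [0, 0, 0], "fingers": 0.3}, {"slide": [0, 0, 101], "angular": [0, 0, 0], "fingers": 0.5}, {"slide": [0, 0, 101], "angular": [0, 0, 0], "fingers": 0.65}, {"slide": [0, 0, 101], "angular": [0, 0, 0], "fingers": 0.75}], squeeze=50)

```text
clock: 10.75
tcp_pos: [0.5588, 0.1754, 0.0823]
orientation: [0.001, -0.094, 0.996, 0.0]
wrist_force: [-0.5, 1.0, 0.8]
finger_gap: 0.0391
grip_force: 0.0
```

Call:
jog_arm(moves=[{"slide": [0, 0, 0], "angular": [0, 0, 0], "fingers": 0.8}, {"slide": [0, 0, 0], "angular": [0, 0, 0], "fingers": 0.85}, {"slide": [0, 0, 0], "angular": [0, 0, 0], "fingers": 0.9}, {"slide": [0, 0, 0], "angular": [0, 0, 0], "fingers": 1}, {"slide": [0, 0, 0], "angular": [0, 0, 0], "fingers": 1}, {"slide": [0, 0, 0], "angular": [0, 0, 0], "fingers": 1}, {"slide": [0, 0, 0], "angular": [0, 0, 0], "fingers": 1}, {"slide": [0, 0, 0], "angular": [0, 0, 0], "fingers": 1}])

```text
clock: 11.42
tcp_pos: [0.5581, 0.1753, 0.0814]
orientation: [0.001, -0.094, 0.996, 0.0]
wrist_force: [-0.3, 1.3, 5.4]
finger_gap: 0.0078
grip_force: 49.7
```

```bash
python3 -c "
from h import *
s=get_state();print(s['tcp_pos'],s['orientation'],s['wrist_force'])"
```

```text
[0.55811799 0.17528606 0.08141743] [ 5.11349519e-04 -9.38543587e-02  9.95585797e-01  1.39590479e-04] [-0.33373005  1.30067682  5.40236066]
```

Call:
jog_arm(moves=[{"slide": [0, 0, -4], "angular": [0, 0, 0], "fingers": 1}, {"slide": [0, 0, -12], "angular": [0, 0, 0], "fingers": 1}, {"slide": [0, 0, -25], "angular": [0, 0, 0], "fingers": 1}, {"slide": [0, 0, -40], "angular": [0, 0, 0], "fingers": 1}, {"slide": [0, 0, -58], "angular": [0, 0, 0], "fingers": 1}, {"slide": [0, 0, -78], "angular": [0, 0, 0], "fingers": 1}, {"slide": [0, 0, -96], "angular": [0, 0, 0], "fingers": 1}, {"slide": [0, 0, -110], "angular": [0, 0, 0], "fingers": 1}, {"slide": [0, 0, -118], "angular": [0, 0, 0], "fingers": 1}, {"slide": [0, 0, -120], "angular": [0, 0, 0], "fingers": 1}])

```text
clock: 12.25
tcp_pos: [0.5584, 0.1752, 0.2026]
orientation: [0.001, -0.094, 0.996, 0.0]
wrist_force: [0.5, -0.4, -0.6]
finger_gap: 0.0078
grip_force: 48.9
```

```bash
python3 -c "
from h import *
p=read_camera('side'); s=get_state();print(s['tcp_pos'],s['wrist_force'])
x,y,z=s['tcp_pos']; q=proj(p,[[x,y,z-.0214],[x,y,z-.0714]]); print(q)
u=q.mean(0).astype(int); save(p,'s8.png',(u[0]-60,u[1]-45,u[0]+60,u[1]+45))
go(.6177,-.003,.201,.1125)"
```

```text
[0.55813746 0.17512615 0.20182255] [ 0.58757199 -0.68893134 -0.61164558]
[[258.88688606 115.30781736]
 [259.35195086 134.17151124]]
slide [ -25.2 -186.1    0.9] ang [-0.    0.08  4.32] t 12.3 j [ 0.17  0.34  0.04  1.28 -0.   -0.02]
```

View pics/s8.png

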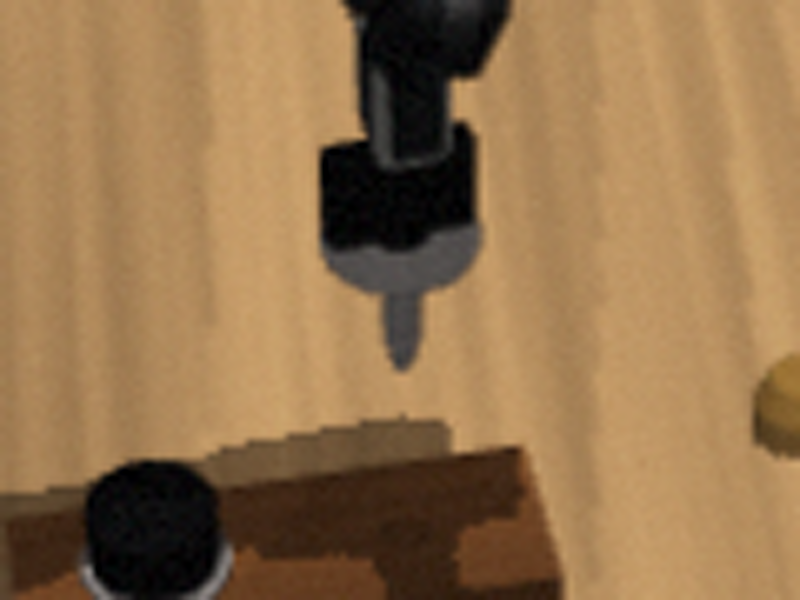

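The screw hangs straight, with its tip at crop (402,368), where the model predicts it. Moving over the hole.

Call:
jog_arm(moves=[{"slide": [-2, -12, 0], "angular": [0, 0, 0.3], "fingers": 1}, {"slide": [-5, -36, 0], "angular": [0, 0, 0.8], "fingers": 1}, {"slide": [-9, -66, 0], "angular": [0, 0, 1.5], "fingers": 1}, {"slide": [-13, -96, 0], "angular": [0, 0, 2.2], "fingers": 1}, {"slide": [-17, -126, 0], "angular": [0, 0, 3], "fingers": 1}, {"slide": [-21, -152, 0], "angular": [0, 0, 3.6], "fingers": 1}, {"slide": [-24, -172, 0], "angular": [0, 0, 4], "fingers": 1}, {"slide": [-25, -182, 0], "angular": [0, 0, 4.3], "fingers": 1}, {"slide": [-25, -186, 0], "angular": [0, 0, 4.3], "fingers": 1}, {"slide": [-25, -186, 0], "angular": [0, 0, 4.3], "fingers": 1}])

```text
clock: 13.13
tcp_pos: [0.6165, -0.0037, 0.1999]
orientation: [-0.001, -0.056, 0.998, 0.0]
wrist_force: [-0.4, 0.6, -1.3]
finger_gap: 0.0083
grip_force: 48.9
```

Call:
jog_arm(moves=[{"slide": [0, 0, 15], "angular": [0, 0, 0], "fingers": 1}, {"slide": [0, 0, 30], "angular": [0, 0, 0], "fingers": 1}, {"slide": [0, 0, 42], "angular": [0, 0, 0], "fingers": 1}, {"slide": [0, 0, 44], "angular": [0, 0, 0], "fingers": 1}, {"slide": [0, 0, 44], "angular": [0, 0, 0], "fingers": 1}, {"slide": [0, 0, 44], "angular": [0, 0, 0], "fingers": 1}])

```text
clock: 13.63
tcp_pos: [0.6169, -0.002, 0.1574]
orientation: [0.0, -0.057, 0.998, 0.0]
wrist_force: [0.2, 0.0, -0.1]
finger_gap: 0.0075
grip_force: 48.9
```

```bash
python3 -c "
from h import *
p=read_camera('side'); s=get_state();print(s['tcp_pos'],s['wrist_force'])
x,y,z=s['tcp_pos']; q=proj(p,[[x,y,z-.0714],[.6177,-.003,.078]]); print(q)
u=q[1].astype(int); print(u); save(p,'s9.png',(u[0]-60,u[1]-45,u[0]+60,u[1]+45))
go(.6177,-.003,.1,.1125)"
```

```text
[ 0.61738574 -0.0022283   0.15785278] [ 0.25069323  0.14745266 -1.24863487]
[[299.31740984 213.77920876]
 [299.36123907 216.84760228]]
[299 216]
slide [-0.2 -0.8 57.9] ang [-0.01  0.07  0.08] t 13.6833 j [-0.13  0.41  0.05  1.21  0.   -0.25]
```

View pics/s9.png

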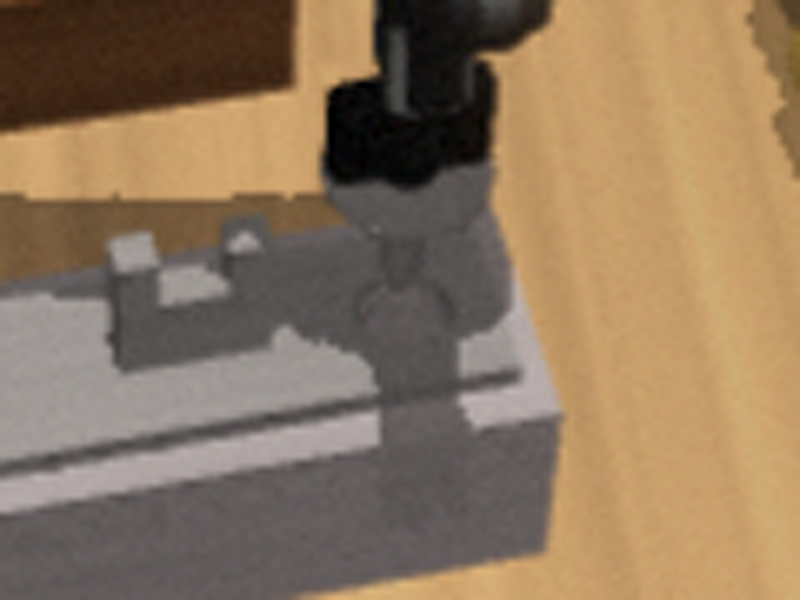

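The tip is at crop (402,288), just above the hole centred near (405,308), so it is aligned. Descending.

Call:
jog_arm(moves=[{"slide": [0, -0.5, 6], "angular": [0, 0, 0], "fingers": 1}, {"slide": [0, -0.5, 12], "angular": [0, 0, 0], "fingers": 1}, {"slide": [0, -0.5, 18], "angular": [0, 0, 0], "fingers": 1}, {"slide": [0, -0.5, 24], "angular": [0, 0, 0], "fingers": 1}, {"slide": [0, -0.5, 30], "angular": [0, 0, 0], "fingers": 1}, {"slide": [0, -0.5, 36], "angular": [0, 0, 0], "fingers": 1}, {"slide": [0, -0.5, 42], "angular": [0, 0, 0], "fingers": 1}, {"slide": [0, -0.5, 47], "angular": [0, 0, 0], "fingers": 1}, {"slide": [0, -0.5, 50], "angular": [0, 0, 0], "fingers": 1}, {"slide": [0, -0.5, 50], "angular": [0, 0, 0], "fingers": 1}])

```text
clock: 14.52
tcp_pos: [0.6165, -0.0034, 0.1059]
orientation: [-0.001, -0.056, 0.998, 0.0]
wrist_force: [-0.0, 0.0, -1.3]
finger_gap: 0.0078
grip_force: 48.9
```

Call:
jog_arm(moves=[{"slide": [0, 0, 2], "angular": [0, 0, 0], "fingers": 1}, {"slide": [0, 0, 4], "angular": [0, 0, 0], "fingers": 1}, {"slide": [0, 0, 6], "angular": [0, 0, 0], "fingers": 1}, {"slide": [0, 0, 7.5], "angular": [0, 0, 0], "fingers": 1}, {"slide": [0, 0, 7.5], "angular": [0, 0, 0], "fingers": 1}, {"slide": [0, 0, 7.5], "angular": [0, 0, 0], "fingers": 1}])

```text
clock: 15.02
tcp_pos: [0.6173, -0.0033, 0.0997]
orientation: [0.0, -0.056, 0.998, 0.0]
wrist_force: [0.6, -0.4, -0.1]
finger_gap: 0.0082
grip_force: 49.5
```

Flange about to touch. I open the fingers and rise.

Call:
jog_arm(moves=[{"slide": [0, 0, 0], "angular": [0, 0, 0], "fingers": 0.85}, {"slide": [0, 0, 0], "angular": [0, 0, 0], "fingers": 0.7}, {"slide": [0, 0, 0], "angular": [0, 0, 0], "fingers": 0.5}, {"slide": [0, 0, 0], "angular": [0, 0, 0], "fingers": 0.3}, {"slide": [0, 0, 0], "angular": [0, 0, 0], "fingers": 0.2}, {"slide": [0, 0, -10], "angular": [0, 0, 0], "fingers": 0.1}, {"slide": [0, 0, -35], "angular": [0, 0, 0], "fingers": 0}, {"slide": [0, 0, -65], "angular": [0, 0, 0], "fingers": 0}, {"slide": [0, 0, -95], "angular": [0, 0, 0], "fingers": 0}, {"slide": [0, 0, -120], "angular": [0, 0, 0], "fingers": 0}])

```text
clock: 15.85
tcp_pos: [0.6173, -0.0034, 0.2224]
orientation: [0.001, -0.056, 0.998, -0.0]
wrist_force: [0.4, -0.3, -0.2]
finger_gap: 0.0856
grip_force: 0.0
```

Call:
jog_arm(moves=[{"slide": [0, 30, 0], "angular": [0, 0, 0], "fingers": 0}, {"slide": [0, 70, 0], "angular": [0, 0, 0], "fingers": 0}, {"slide": [0, 110, 0], "angular": [0, 0, 0], "fingers": 0}, {"slide": [0, 150, 0], "angular": [0, 0, 0], "fingers": 0}, {"slide": [0, 190, 0], "angular": [0, 0, 0], "fingers": 0}, {"slide": [0, 220, 0], "angular": [0, 0, 0], "fingers": 0}, {"slide": [0, 240, 0], "angular": [0, 0, 0], "fingers": 0}, {"slide": [0, 240, 0], "angular": [0, 0, 0], "fingers": 0}, {"slide": [0, 240, 0], "angular": [0, 0, 0], "fingers": 0}, {"slide": [0, 240, 0], "angular": [0, 0, 0], "fingers": 0}])

```text
clock: 16.68
tcp_pos: [0.5901, 0.2346, 0.2198]
orientation: [0.0, -0.056, 0.998, -0.0]
wrist_force: [0.3, -0.3, -0.3]
finger_gap: 0.0853
grip_force: 0.0
```

```bash
python3 -c "
from h import *
P=[read_camera(n) for n in('side','top')]
im=[]
for p in P:
    u=proj(p,[[.59,0,.08]])[0].astype(int); im.append(cv2.resize(cv2.cvtColor(p['color'][u[1]-60:u[1]+60,u[0]-60:u[0]+60],cv2.COLOR_RGB2BGR),(400,400),interpolation=cv2.INTER_CUBIC))
cv2.imwrite('pics/f10.png',np.hstack(im))"
```

```text
(no output)
```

View pics/f10.png

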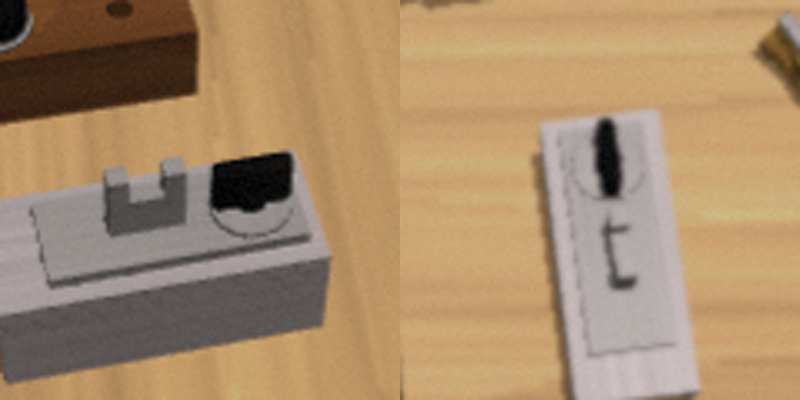

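The bracket lies flat and wholly on the rail, and the screw is upright with its flange flat around (250,215). The arm is clear.

```bash
python3 -c "
from workcell import *
print(hand_in())"
```

```text
the job is handed in; nothing more can be done
None
```

The job is handed in: the notched bracket lies flat and wholly on the rail, hole over hole, and the wing screw is down through both holes with its flange on the bracket and the gripper clear; it took about 17 s of the 64 s, and the verdict was not shown.

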